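# Rock a battery pack home in its charging cradle

### The arm

A 6-joint arm with a two-finger parallel gripper is mounted at the origin on a cart in front of the work surface, level with it; the furniture and walls round the work are solid. World frame = base frame: x ahead of the robot, y to its left, z up, the work surface at z = 0. Lengths are in mm, angles in rad, forces in N, time in s.
With the tool pointing down it reaches from about 325 to 850 mm from the base axis. Payload 15.5 kg.
Tool frame: the origin (TCP) lies midway between the tips of the shut fingers; the grasp point (between the pads) lies 19 mm behind it; z points along the fingers, y is the line along which they close (so a half turn about z gives the same grasp; the last joint's range is limited). The gripper opens to 91 mm and grips with 3 to 60 N. Pads are 32 mm wide; open, the fingers measure 118 mm over their backs; the gripper's body (76 mm by 178 mm) begins 60 mm behind the grasp point.
Start: joints at [-1.379, 0.494, 1.345, -0, 1.302, -0.096], TCP at [176.804, -599.472, 213.915] pointing down, gripper open.
Joint ranges: [-2.91, 2.91], [-0.82, 2.16], [0.22, 2.67], [-1.22, 4.37], [0.12, 2.79], [-3.08, 3.08]. Speed limits (rad/s): [1.89, 1.89, 2.57, 3.01, 3.01, 3.01].

### API

Orientations are given as a unit quaternion [x, y, z, w].
In Python, from plant import state, capture, camera_info, sign_off gives the robot as it stands. The module is installed in compiled form; this text tells all that it offers.
- The arm moves only by the tool arm_command, never from a script. Its argument "steps" is a list of rows, each a list of 2 entries, a list of its own where there are three numbers: the shift along the tool's x, y, z in m, then the turn about the tool's z in degrees. A call has 1 to 5 rows; each row is the pose to reach, as a shift and turn from the pose commanded when the call began, along the tool's axes at that moment; what a row does not reach only later rows make up. A row lasts 1/10 s, in which the tool goes at most 50 mm and 8.59 degrees, less where a joint would pass 70% of its speed; a pose out of reach is approached as far as the arm can. A call with a gripper value outside its range is refused whole. "hand" is the closure, from 0 (fully open) to 1 (shut), set as the call begins (left out, the last holds). The fingers move at their own pace and stop on an object; the grip force is fixed at half the most. Time passes only in rows, so rows that repeat a pose let the fingers close. It gives the time, the measured TCP pose, the force, the opening and the grip force at its end, in the units of the state.
- state(): the state, without advancing time (a new reading comes with each control period).
- capture(name): name is "scene" or "top" or "wrist"; returns the picture (384x512x3 uint8, red, green, blue); there is no depth.
- camera_info(name): a dict with "fov_y" (degrees; the focal length in pixels is half the picture's height over the tangent of half this angle, whatever the lens; pixels are square), "cx", "cy" (the principal point, pixels), "rvec" (rotation vector, rad) and "tvec" (3), from world to camera coordinates, as OpenCV has them; the wrist camera has in their place "mount" (4x4, takes a point from camera to tool coordinates, whose origin is the TCP and whose axes are the flange's). Camera axes: x right, y down, z forward; pixel columns grow to the right and rows downward; lengths in mm; the calibration is good to about 2 mm. A picture is of the moment at which its call begins: read the wrist's pose just before it. camera_info takes no time and is no camera call.
- sign_off(): hands the job in; it is judged then, once.
The state is a dict: "t": time; "joints": joint angles; "dq": joint speeds; "effort": joint torques, N m; "tcp_pos": TCP position; "tool_rot": TCP orientation; "force": force on the tool from outside, world axes, zero at the start; "wrist_torque": the same for the moment, N m; "gripper_width": finger opening in mm; "finger_force": force on a finger pad.
Only numpy, scipy, OpenCV 4.12 (cv2) and the standard library are available. Lean on these libraries where they do the work, as an engineer would, in place of code of your own. Each camera call takes 0.05 s, during which the arm holds its last target. There are 200 camera calls.

### The job

Put the flat battery pack that lies on the deck of the charging cradle on charge: slide it along the deck, contact end first, until that end tips down into the pocket, push it on gently against the sprung contact plate, and rock and press its tail down until the pack lies flat and fully home between the cradle's walls. The pack is too wide to grip, and must not be forced: light pushes do it. Leave the bottle, the jar and the putty pot beside the cradle where they stand.

Things in the scene. Friction and masses are not known exactly. Their poses are not given: they have to be found in the camera images.
- pack: Battery pack: flat black box 110 (its x) x 96 (its y) x 32 mm (z), about 0.45 kg. Its nose (+x end) carries four brass contact strips, its tail (-x end) four rubber ribs on top. Origin: centre of its underside. It starts on the cradle's deck, nose towards the pocket, up to 18 mm off the cradle's middle line and up to 0.2 rad askew.
- cradle: Charging cradle's fixed aluminium base plate, 450 (its x) x 150 x 6 mm. x is the direction in which the pack goes in. The grey carriage (392 x 124 mm: deck, pocket, rear housing) is clamped on it in line with it, but anywhere along x up to 15 mm from its middle setting, which is not measured: see or feel it. Origin: on the bench, under the middle setting's mid_pocket.
- mid_pocket (a point): Where the centre of the pocket's floor would be at the carriage's middle setting (cradle x = 0, y = 0, z = 12 mm): the seated pack's origin would lie here, its top 14 mm above the deck. Pocket: 18 mm deep below the deck, 99 mm wide between straight cheeks 8 mm higher than the deck, so 1.5 mm clearance a side.
- mid_edge (a point): Where the sharp edge at which the deck drops 18 mm into the pocket would be at the middle setting (cradle x = -55.5 mm, y = 0, z = 30 mm, the deck's height). The flat deck reaches 245 mm back from this edge. From 35 to 5 mm in front of the edge the cheeks' ends flare, leading the pack in from up to about 6 mm off centre.
- mid_plate (a point): Where the face of the sprung contact plate would be at the middle setting (cradle x = 48.5 mm), 104 mm past the deck edge, so less than the pack's 110. The plate, 90 mm wide and 14 mm high, yields along +x by 9.5 mm to a hard stop: 4 N at first, 8.4 N at 6 mm, 11 N at the stop. About 7 mm lets the tilted pack's tail clear the deck edge; home, about 5.5 mm remain.
- pack_nose (a point): Middle of the lower edge of the pack's nose end (pack x = +55 mm, z = 0).
- pack_tail (a point): Middle of the lower edge of the pack's tail end (pack x = -55 mm, z = 0).
- by_bottle_n1: White bottle 33 mm across, 46 mm high, on the bench beside the cradle; leave it alone. Origin: centre of its underside.
- by_bronze_jar: Small jar 45 mm across, 71 mm high, on the bench on the other side; leave it alone. Origin: centre of its underside.
- by_putty_pot: Putty pot 54 mm across, 31 mm high, on the bench beside the jar; leave it alone. Origin: centre of its underside.

How it is judged:
By the outcome, as a careful person would: the job done as asked, in the order asked, and still so for the second after the job is handed in, with the robot touching nothing.
It also fails if it takes over 54 s, if anything falls off the work surface, if the arm or the gripper's body presses on something with over 40 N, if the wrist force passes 120 N, or if a joint passes its speed limit or range.

## Working session

There is one attempt and no reset: what is moved stays moved. The work goes in short steps, Python scripts to look and compute and a tool call to move; the robot and the scene stay as the last step left them, time stands still between calls to the robot, and variables do not carry over. Pictures are saved under pics/ and viewed, at most 12 in all, crops included, and the job is handed in when it is done.

Besides the shell and the picture viewer there is one more tool, called after "Call:" as name([rows], argument=value, ...), one row to a line, values as JSON. arm_command: Moves the arm, as the interface text tells. Its arguments: {"type":"object","properties":{"steps":{"type":"array","items":{"type":"array"}},"hand":{"type":"number"}},"required":["steps"]}

```bash
mkdir -p pics; cat > h.py <<'E'
import numpy as np, cv2
from plant import state, capture, camera_info, sign_off
from scipy.spatial.transform import Rotation as R
def cam(name, st=None):
    i=camera_info(name); f=192/np.tan(np.radians(i["fov_y"]/2))
    K=np.array([[f,0,i["cx"]],[0,f,i["cy"]],[0,0,1]])
    if "mount" in i:
        st=st or state(); T=np.eye(4); T[:3,:3]=R.from_quat(st["tool_rot"]).as_matrix(); T[:3,3]=st["tcp_pos"]
        M=T@np.array(i["mount"]); return K,M[:3,:3],M[:3,3]
    r=R.from_rotvec(np.ravel(i["rvec"])).as_matrix().T
    return K,r,-r@np.ravel(i["tvec"])
def onz(c,uv,z):
    K,r,o=c; uv=np.atleast_2d(uv).astype(float)
    d=(r@np.linalg.inv(K)@np.c_[uv,np.ones(len(uv))].T).T
    return o+d*((z-o[2])/d[:,2])[:,None]
def proj(c,P):
    K,r,o=c; q=(K@r.T@(np.atleast_2d(P)-o).T).T; return q[:,:2]/q[:,2:]
def grab(name,fn):
    st=state(); im=capture(name); cv2.imwrite("pics/"+fn,im[:,:,::-1]); return im,cam(name,st)
E
python3 - <<'E'
from h import *
for n in("scene","top"):
    im,c=grab(n,n+"0.png"); print(n,{k:np.round(v,3).tolist() if k!="x" else v for k,v in camera_info(n).items() if k!='name' and not isinstance(v,str)}, c[2])
s=state();print(s["t"],s["tcp_pos"],s["tool_rot"],s["force"]);i=camera_info("wrist");print(i)
a=cv2.imread("pics/scene0.png");b=cv2.imread("pics/top0.png")
E
```

```text
scene {'fov_y': 45.398, 'cx': 258.684, 'cy': 193.269, 'rvec': [0.652, -2.48, 1.385], 'tvec': [462.728, 222.416, 700.642]} [183.79270535 646.14392786 550.6387002 ]
top {'fov_y': 55.0, 'cx': 257.161, 'cy': 193.607, 'rvec': [2.164, -2.146, 0.1], 'tvec': [-35.482, 544.676, 837.24]} [448.34039019 -47.72820574 891.97249426]
0.1 [ 176.73447253 -599.16325807  213.43052846] [ 9.89738585e-01  1.42889007e-01 -3.81136105e-05 -5.13953477e-04] [ 0.15054349 -0.46265911  0.49977422]
{'fov_y': 71.34919144882015, 'cx': 252.8633726665756, 'cy': 186.1985235398754, 'mount': array([[ 2.50287614e-04, -9.68100127e-01, -2.50563529e-01,
         7.02642460e+01],
       [ 9.99999885e-01,  3.45100684e-04, -3.34463803e-04,
        -2.72771454e-01],
       [ 4.10264096e-04, -2.50563416e-01,  9.68100101e-01,
        -1.71347907e+02],
       [ 0.00000000e+00,  0.00000000e+00,  0.00000000e+00,
         1.00000000e+00]])}
```

View pics/top0.png

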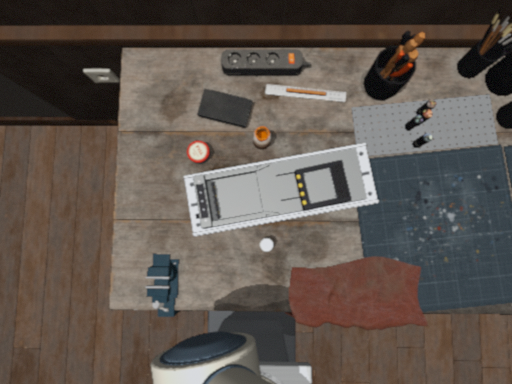

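View pics/scene0.png

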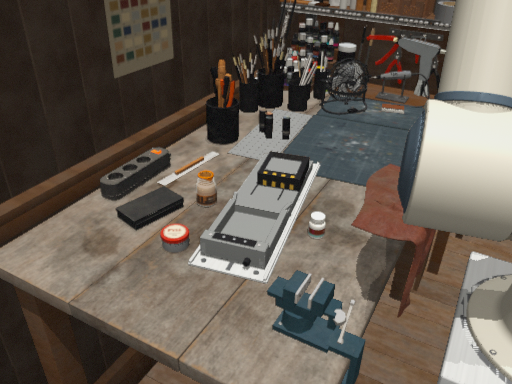

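The top view shows the cradle from (187,205) to (375,175). The pack (black, gray label, brass strips at u≈300) is on the right half with its nose to the left, towards the pocket at (235,195). The bottle is at (267,245), the jar at (262,137) and the pot at (198,152).

```bash
python3 - <<'E'
from h import *
b=cv2.imread("pics/top0.png")[135:240,175:385]
cv2.imwrite("pics/top0c.png",cv2.resize(b,None,fx=3.8,fy=3.8,interpolation=cv2.INTER_CUBIC))
c=cam("top")
for n,uv,z in(("bottle",(267,245),46),("jar",(262,137),71),("pot",(198,152),31)): print(n,onz(c,uv,z).round(1))
im=cv2.imread("pics/top0.png"); hsv=cv2.cvtColor(im,cv2.COLOR_BGR2HSV)
m=((hsv[...,2]<60)).astype(np.uint8); m[:150]=0;m[220:]=0;m[:,:285]=0;m[:,360:]=0
cs,_=cv2.findContours(m,cv2.RETR_EXTERNAL,2); k=max(cs,key=cv2.contourArea); r=cv2.minAreaRect(k); bx=cv2.boxPoints(r)
print("pack",r,onz(c,bx,62).round(1).tolist())
m=((hsv[...,1]<40)&(hsv[...,2]>110)).astype(np.uint8); m[:140]=0;m[236:]=0;m[:,:180]=0;m[:,380:]=0
m=cv2.morphologyEx(m,cv2.MORPH_CLOSE,np.ones((9,9)))
cs,_=cv2.findContours(m,cv2.RETR_EXTERNAL,2); k=max(cs,key=cv2.contourArea); r=cv2.minAreaRect(k); bx=cv2.boxPoints(r)
print("cradle",r,onz(c,bx,6).round(1).tolist())
E
```

```text
bottle [[425.8 -54.9  46. ]]
jar [[670.2 -41.8  71. ]]
pot [[643.8 111.   31. ]]
pack ((322.2265319824219, 185.49107360839844), (40.55411148071289, 47.51738357543945), 77.125) [[593.7, -116.4, 62.0], [618.8, -221.8, 62.0], [528.4, -240.6, 62.0], [503.8, -136.5, 62.0]]
cradle ((279.5, 187.5), (95.0, 199.0), 90.0) [[679.4, 160.9, 6.0], [681.5, -327.1, 6.0], [450.8, -320.8, 6.0], [446.5, 153.4, 6.0]]
```

View pics/top0c.png

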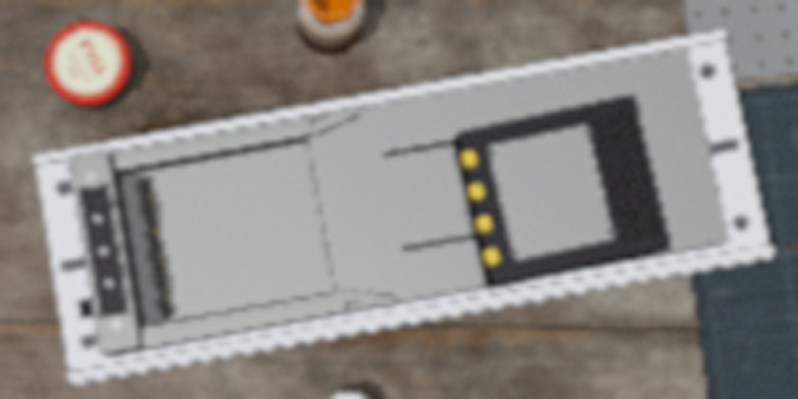

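The enlarged view shows plate corners at crop (36,157), (725,32), (772,252), (72,383), and the deck edge from (309,137) to (333,291). The pack corners are near (457,133), (635,97), (667,248), (490,284), and the contact plate face is at about (158,180)-(172,318).

```bash
cat >> h.py <<'E'
def crop(p): return np.array(p,float)/3.8+np.array([175,135])-0.5+0.5/3.8
E
python3 - <<'E'
from h import *
c=cam("top")
P=onz(c,crop([(36,157),(725,32),(772,252),(72,383)]),6)[:,:2]
print(P.round(1).tolist(),[np.linalg.norm(P[i]-P[(i+1)%4]).round(1) for i in range(4)])
far=(P[0]+P[3])/2; near=(P[1]+P[2])/2; C=P.mean(0)
print("mid",C,"dirs",np.arctan2(*(far-near)[::-1]),np.arctan2(*(P[0]-P[1])[::-1]),np.arctan2(*(P[3]-P[2])[::-1]),np.arctan2(*(P[3]-P[0])[::-1])+np.pi/2, np.arctan2(*(P[2]-P[1])[::-1])+np.pi/2)
th=np.arctan2(*(far-near)[::-1]); ex=np.array([np.cos(th),np.sin(th)]); ey=np.array([-ex[1],ex[0]])
def F(p,z): return np.c_[(onz(c,crop(p),z)[:,:2]-C)@np.c_[ex,ey]]
print("edge",F([(309,137),(333,291)],30).round(1).tolist())
print("cheek lines z38",F([(120,172),(309,137),(150,322),(333,291)],38).round(1).tolist())
print("plate",F([(158,180),(172,318)],26).round(1).tolist())
print("housing/carriage ends",F([(68,160),(110,350)],38).round(1).tolist(),F([(690,40),(735,240)],30).round(1).tolist())
k=F([(457,133),(635,97),(667,248),(490,284)],62); print("pack",k.round(1).tolist(),k.mean(0))
for a,b in((1,0),(2,3),(2,1),(3,0)): d=k[b]-k[a];print(np.linalg.norm(d),np.arctan2(d[1],d[0]))
print("brass",F([(469,158),(477,191),(484,223),(491,256)],62).round(1).tolist())
E
```

```text
[[589.8, 148.0], [673.7, -294.0], [531.9, -320.1], [445.8, 120.7]] [np.float64(449.8), np.float64(144.2), np.float64(449.2), np.float64(146.5)]
mid [560.31229752 -86.35893206] dirs 1.7611074587504068 1.7585118149097918 1.7637070239959383 -1.383586384810331 -1.3883438442325224
edge [[50.1, -49.6], [52.9, 47.6]]
cheek lines z38 [[168.9, -48.1], [50.2, -48.2], [166.1, 46.4], [52.9, 48.1]]
plate [[147.8, -40.9], [153.8, 45.7]]
housing/carriage ends [[199.3, -61.4], [192.9, 58.8]] [[-195.1, -66.4], [-195.9, 61.6]]
pack [[-37.2, -30.1], [-146.1, -32.0], [-146.0, 60.4], [-39.0, 62.4]] [-92.09049835  15.17751109]
108.94056035004483 0.017640173219015
107.00747320074395 0.018264177558135624
92.45467852515793 -1.5720808793389192
92.5050781085682 -1.5511721208260092
brass [[-41.3, -13.9], [-42.2, 6.5], [-42.6, 26.1], [-42.8, 46.2]]
```

```bash
cat >> h.py <<'E'
C=np.array([560.3,-86.4]); TH=1.760
EX=np.array([np.cos(TH),np.sin(TH)]); EY=np.array([-EX[1],EX[0]])
def W(u,v): return C+u*EX+v*EY
def where(st=None):
    st=st or state(); p=np.array(st["tcp_pos"]); m=R.from_quat(st["tool_rot"]).as_matrix()
    d=p[:2]-C; return np.r_[d@EX,d@EY,p[2],np.arctan2(m[1,0],m[0,0])-TH]
def plan(u,v,z,psi):
    "shift (tool axes, mm) and turn (deg) to cradle u,v, z, tool x at psi from cradle x"
    st=state(); m=R.from_quat(st["tool_rot"]).as_matrix(); p=np.array(st["tcp_pos"])
    t=np.r_[W(u,v),z]; w=where(st)
    print("now",w.round(2),"shift",(m.T@(t-p)).round(1),"turn",np.degrees(-(psi-w[3])).round(2))
E
python3 - <<'E'
from h import *
plan(-92,105,120,-np.pi/2); plan(-92,105,38,-np.pi/2)
E
```

```text
now [-431.47  473.16  213.43   -1.47] shift [ 399.5 -301.9   93.8] turn 5.59
now [-431.47  473.16  213.43   -1.47] shift [ 399.5 -301.8  175.8] turn 5.59
```

Call:
arm_command([
  [[0.036,-0.027,0.0],0],
  [[0.072,-0.054,0.0],0],
  [[0.108,-0.081,0.0],0],
  [[0.144,-0.108,0.0],0],
  [[0.18,-0.135,0.0],0],
], hand=0.45)

```text
t: 0.6
tcp_pos: [311.9, -417.4, 213.7]
tool_rot: [0.99, 0.143, -0.0, -0.0]
force: [0.8, -1.5, -0.1]
gripper_width: 54.1
finger_force: 0.0
```

Call:
arm_command([
  [[0.036,-0.027,0.0],0],
  [[0.072,-0.054,0.0],0],
  [[0.108,-0.081,0.0],0],
  [[0.144,-0.108,0.0],0],
  [[0.18,-0.135,0.0],0],
])

```text
t: 1.1
tcp_pos: [446.4, -237.0, 213.8]
tool_rot: [0.99, 0.143, -0.0, -0.0]
force: [0.1, -0.9, -1.0]
gripper_width: 50.4
finger_force: 0.0
```

Call:
arm_command([
  [[0.02,-0.015,0.03],3],
  [[0.039,-0.032,0.06],5.6],
  [[0.039,-0.032,0.09],5.6],
  [[0.039,-0.032,0.09],5.6],
])

```text
t: 1.5
tcp_pos: [472.3, -195.2, 121.0]
tool_rot: [0.995, 0.095, -0.003, -0.002]
force: [0.1, -0.3, 1.4]
gripper_width: 49.9
finger_force: 0.0
```

```bash
python3 - <<'E'
from h import *
s=state(); print(s["t"],s["gripper_width"],s["force"]); plan(-92,90,38,-np.pi/2)
im,c=grab("wrist","w1.png"); im,c=grab("top","t1.png")
a=cv2.imread("pics/w1.png"); b=cv2.resize(cv2.imread("pics/t1.png")[135:240,175:385],None,fx=2,fy=2)
cv2.imwrite("pics/m1.png",cv2.resize(np.vstack([cv2.resize(a,(420,315)),b]),None,fx=1.1,fy=1.1))
E
```

```text
1.5 49.94027459037759 [ 0.11924636 -0.29968979  1.41492248]
now [-90.32 106.87 120.96  -1.57] shift [17.3  2.  82.9] turn 0.08
```

View pics/m1.png

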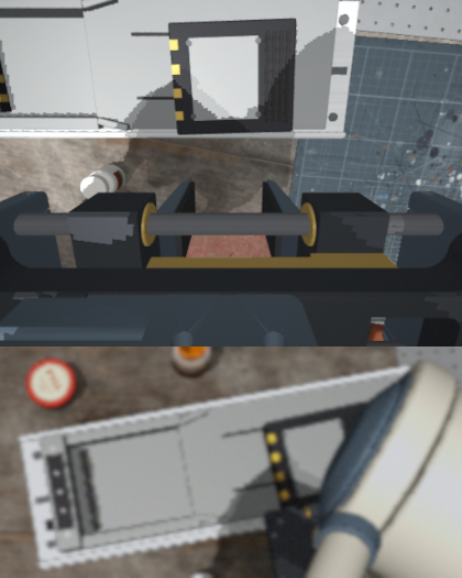

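The wrist view shows the pack at composite (169–297, 18–134) and the deck edge near x≈97. The fingers are clear of the pack, about 45 mm short of its near side.

Call:
arm_command([
  [[0.0,0.002,0.04],0],
  [[0.0,0.002,0.08],0],
  [[0.012,0.002,0.081],0],
  [[0.017,0.002,0.081],0],
  [[0.02,0.002,0.081],0],
])

```text
t: 2.1
tcp_pos: [496.3, -195.9, 45.3]
tool_rot: [0.996, 0.094, 0.002, 0.001]
force: [0.6, 0.3, -0.4]
gripper_width: 50.1
finger_force: 0.0
```

```bash
python3 - <<'E'
from h import *
c=cam("wrist"); 
# use pose of w1: shift commanded since then is only known through state at that time
m=np.array([[169,22],[297,18],[294,131],[178,134]])/0.902
st=dict(state()); st["tcp_pos"]=[472.3,-195.2,121.0]; st["tool_rot"]=[0.9955,0.0947,0,0]
c=cam("wrist",st)
def F(p,z): return ((onz(c,p,z)[:,:2]-C)@np.c_[EX,EY]).round(1)
print(F(m,62).tolist()); print("edge",F(np.array([[88,15],[97,112]])/0.902,30).tolist()); print("base nearside",F(np.array([[2,137],[335,132]])/0.902,6).tolist())
print(where(),state()["force"])
E
```

```text
[[-39.5, -32.3], [-148.4, -35.4], [-152.5, 60.0], [-42.3, 62.9]]
edge [[45.4, -47.8], [49.0, 43.4]]
base nearside [[178.5, 73.0], [-216.1, 66.8]]
[-95.54951016  83.45238243  45.291442    -1.57079807] [ 0.60997061  0.33835802 -0.39320594]
```

Call:
arm_command([
  [[0.001,0.0,0.003],0],
  [[0.003,0.0,0.005],0],
  [[0.005,0.0,0.005],0],
  [[0.007,0.0,0.005],0],
  [[0.009,0.0,0.005],0],
])

```text
t: 2.6
tcp_pos: [501.9, -193.0, 38.0]
tool_rot: [0.996, 0.095, -0.001, -0.0]
force: [-7.3, 1.0, 5.1]
gripper_width: 50.2
finger_force: 3.1
```

```bash
python3 - <<'E'
from h import *
print(where(),state()["force"])
im,c=grab("wrist","w2.png")
E
```

```text
[-93.71982808  77.41622219  37.99322601  -1.57067634] [-7.27337778  1.017963    5.10125789]
```

View pics/w2.png

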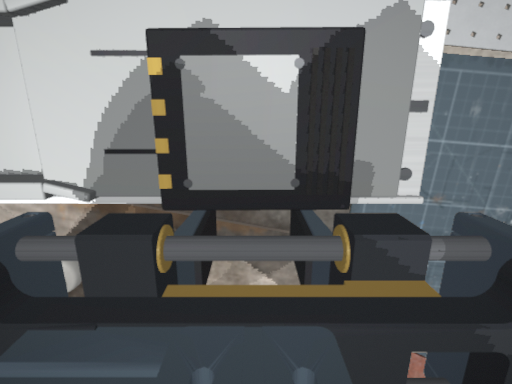

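The fingers touch the pack's near side at about v=77. The pack's edge is square to the image at rows 30–210 and the deck edge line is at the left, around u≈25.

Call:
arm_command([
  [[0.002,0.0,0.0],0],
  [[0.004,0.0,0.0],0],
  [[0.006,0.0,0.0],0],
  [[0.008,0.0,0.0],0],
  [[0.01,0.0,0.0],0],
])

```text
t: 3.15
tcp_pos: [512.9, -191.5, 37.9]
tool_rot: [0.996, 0.094, -0.0, -0.0]
force: [-3.1, -0.8, 0.3]
gripper_width: 49.9
finger_force: 1.7
```

```bash
cat >> h.py <<'E'
def packbox(fn,z=62):
    s=state(); im,c=grab("wrist",fn); w=where(s)
    g=cv2.cvtColor(im,cv2.COLOR_RGB2GRAY); m=(g<45).astype(np.uint8)
    K,r,o=c; return im,c,m,w,s
def FF(c,p,z): return ((onz(c,p,z)[:,:2]-C)@np.c_[EX,EY])
E
python3 - <<'E'
from h import *
im,c,m,w,s=packbox("w3.png"); print(w.round(2),s["force"].round(1))
m[210:]=0; m=cv2.morphologyEx(m,cv2.MORPH_OPEN,np.ones((5,5)))
cs,_=cv2.findContours(m,0,2);k=max(cs,key=cv2.contourArea); r=cv2.minAreaRect(k); b=cv2.boxPoints(r); print(r); q=FF(c,b,62);print(q.round(1).tolist(),q.mean(0))
h=cv2.cvtColor(im,cv2.COLOR_RGB2HSV); y=((h[...,1]>150)&(h[...,2]>120)).astype(np.uint8); y[200:]=0
n,l,st,ce=cv2.connectedComponentsWithStats(y)
ce=ce[st[:,4]>40][1:]; print(ce.round(1).tolist(),FF(c,ce,62).round(1).tolist())
E
```

```text
[-94.33  66.38  37.91  -1.57] [-3.1 -0.8  0.3]
((251.0, 137.0), (144.0, 198.0), 90.0)
[[-42.7, -29.5], [-143.5, -29.5], [-150.5, 47.9], [-35.4, 48.0]] [-92.99714626   9.23920965]
[] []
```

Call:
arm_command([
  [[0.001,0.0,0.0],0],
  [[0.002,0.0,0.0],0],
  [[0.0025,0.0,0.0],0],
  [[0.0025,0.0,0.0],0],
])

```text
t: 3.6
tcp_pos: [515.3, -191.1, 37.9]
tool_rot: [0.996, 0.094, 0.0, 0.0]
force: [-3.1, 0.5, 0.4]
gripper_width: 50.2
finger_force: 1.3
```

```bash
python3 - <<'E'
from h import *
print(where().round(2),state()["force"].round(1)); plan(-190,66.4,120,0); plan(-190,0,120,0)
E
```

```text
[-94.38  63.88  37.92  -1.57] [-3.1  0.5  0.4]
now [-94.38  63.88  37.92  -1.57] shift [ -2.5  95.6 -82.1] turn -90.01
now [-94.38  63.88  37.92  -1.57] shift [ 63.9  95.6 -82.1] turn -90.01
```

Call:
arm_command([
  [[-0.02,0.0,0.0],0],
  [[-0.02,0.0,-0.045],0],
  [[-0.01,0.03,-0.082],-4],
  [[0.027,0.06,-0.082],-12],
  [[0.063,0.09,-0.082],-20],
])

```text
t: 4.1
tcp_pos: [596.2, -269.1, 122.1]
tool_rot: [0.963, 0.268, 0.002, 0.001]
force: [0.7, 0.1, -0.7]
gripper_width: 50.5
finger_force: 0.0
```

Call:
arm_command([
  [[0.0,0.0,0.0],-8.5],
  [[0.0,0.0,0.0],-17],
  [[0.0,0.0,0.0],-25.5],
  [[0.0,0.0,0.0],-34],
  [[0.0,0.0,0.0],-42.5],
])

```text
t: 4.6
tcp_pos: [594.5, -267.7, 120.0]
tool_rot: [0.8, 0.6, 0.0, 0.0]
force: [-1.0, 0.3, 0.6]
gripper_width: 50.2
finger_force: 0.0
```

Call:
arm_command([
  [[0.0,0.0,0.0],-8.5],
  [[0.0,0.0,0.0],-17],
  [[0.0,0.0,0.0],-25.5],
  [[0.0,0.0,0.0],-27.5],
  [[0.0,0.0,0.0],-27.5],
])

```text
t: 5.1
tcp_pos: [594.4, -267.7, 120.0]
tool_rot: [0.637, 0.771, 0.0, 0.0]
force: [-0.9, 0.8, -0.9]
gripper_width: 50.6
finger_force: 0.0
```

```bash
python3 - <<'E'
from h import *
im,c,m,w,s=packbox("w4.png"); print(w.round(2),s["t"],s["force"].round(1)); plan(-185,0,40,0)
E
```

```text
[-184.5     0.57  120.      0.  ] 5.1 [-0.9  0.8 -0.9]
now [-184.51    0.65  120.     -0.  ] shift [-0.5  0.6 80. ] turn -0.08
```

View pics/w4.png

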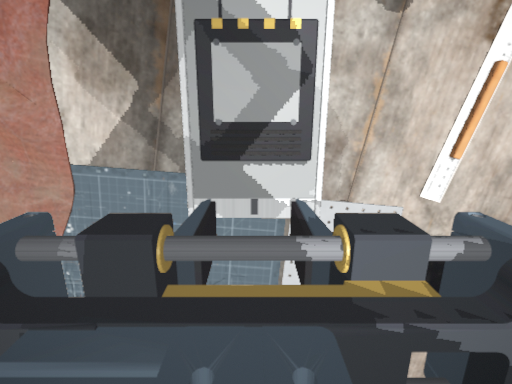

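The pack sits square at columns 197–317, rows 19–160, with brass strips at row 23 and tail ribs towards the fingers. The deck sides are at about columns 188 and 325, and the base mark is at (254,206).

```bash
python3 - <<'E'
from h import *
c=cam("wrist"); im=cv2.imread("pics/w4.png"); g=cv2.cvtColor(im,cv2.COLOR_BGR2GRAY).astype(float)
for row in(40,70,100,140,155):
    d=np.abs(np.diff(cv2.GaussianBlur(g[row-2:row+3],(1,5),0).mean(0)))[170:345]
    pk=[i+170.5 for i in range(1,174) if d[i]>12 and d[i]==d[max(0,i-2):i+3].max()]
    print(row,[(p,round(FF(c,[[p,row]],62)[0,1],1),round(FF(c,[[p,row]],30)[0,1],1),round(FF(c,[[p,row]],6)[0,1],1)) for p in pk])
print("mark",FF(c,[[254,206]],6)); print("tail",FF(c,[[257,160.5]],62),"nose",FF(c,[[257,18.5]],62))
E
```

```text
40 [(176.5, np.float64(59.8), np.float64(68.1), np.float64(74.3)), (183.5, np.float64(54.4), np.float64(61.9), np.float64(67.5)), (194.5, np.float64(45.9), np.float64(52.2), np.float64(56.9)), (212.5, np.float64(31.9), np.float64(36.3), np.float64(39.5)), (292.5, np.float64(-30.2), np.float64(-34.5), np.float64(-37.7)), (298.5, np.float64(-34.8), np.float64(-39.8), np.float64(-43.5)), (316.5, np.float64(-48.8), np.float64(-55.7), np.float64(-60.9)), (325.5, np.float64(-55.8), np.float64(-63.7), np.float64(-69.6)), (331.5, np.float64(-60.4), np.float64(-69.0), np.float64(-75.4))]
70 [(178.5, np.float64(59.8), np.float64(68.1), np.float64(74.3)), (184.5, np.float64(55.0), np.float64(62.6), np.float64(68.3)), (196.5, np.float64(45.5), np.float64(51.7), np.float64(56.4)), (211.5, np.float64(33.5), np.float64(38.1), np.float64(41.6)), (300.5, np.float64(-37.3), np.float64(-42.6), np.float64(-46.6)), (311.5, np.float64(-46.1), np.float64(-52.6), np.float64(-57.5)), (315.5, np.float64(-49.3), np.float64(-56.2), np.float64(-61.5)), (323.5, np.float64(-55.6), np.float64(-63.5), np.float64(-69
[... 1038 characters left out ...]
, (311.5, np.float64(-49.0), np.float64(-56.0), np.float64(-61.2)), (318.5, np.float64(-55.0), np.float64(-62.7), np.float64(-68.6)), (325.5, np.float64(-60.9), np.float64(-69.5), np.float64(-76.0))]
155 [(184.5, np.float64(59.4), np.float64(67.6), np.float64(73.8)), (189.5, np.float64(55.1), np.float64(62.8), np.float64(68.5)), (200.5, np.float64(45.7), np.float64(52.0), np.float64(56.7)), (310.5, np.float64(-48.9), np.float64(-55.8), np.float64(-61.0)), (317.5, np.float64(-54.9), np.float64(-62.6), np.float64(-68.5)), (323.5, np.float64(-60.0), np.float64(-68.5), np.float64(-74.9))]
mark [[-210.59491734   -0.53332457]]
tail [[-150.22812436   -2.89088435]] nose [[-41.15541442  -2.59154497]]
```

Call:
arm_command([
  [[0.0,0.0015,0.04],0],
  [[0.0,0.0015,0.08],0],
  [[0.0,0.0015,0.083],0],
  [[0.005,0.0015,0.083],0],
  [[0.01,0.0015,0.083],0],
])

```text
t: 5.65
tcp_pos: [594.6, -257.8, 38.8]
tool_rot: [0.637, 0.77, 0.0, 0.001]
force: [0.4, 0.5, 0.5]
gripper_width: 50.3
finger_force: 0.0
```

Call:
arm_command([
  [[0.003,0.0,0.0],0],
  [[0.006,0.0,0.0],0],
  [[0.009,0.0,0.0],0],
  [[0.012,0.0,0.0],0],
  [[0.016,0.0,0.0],0],
])

```text
t: 6.15
tcp_pos: [592.0, -243.1, 38.4]
tool_rot: [0.637, 0.771, 0.0, 0.002]
force: [1.6, -7.8, 5.7]
gripper_width: 50.1
finger_force: 3.6
```

Call:
arm_command([
  [[0.005,0.0,0.0],0],
  [[0.01,0.0,0.0],0],
  [[0.015,0.0,0.0],0],
  [[0.02,0.0,0.0],0],
  [[0.025,0.0,0.0],0],
])

```text
t: 6.65
tcp_pos: [587.3, -218.4, 38.4]
tool_rot: [0.637, 0.771, 0.0, 0.002]
force: [1.0, -7.5, 7.1]
gripper_width: 50.5
finger_force: 3.8
```

```bash
python3 - <<'E'
from h import *
print(where().round(2),state()["force"].round(1))
E
```

```text
[-134.7    -1.67   38.37   -0.  ] [ 1.  -7.5  7.1]
```

Call:
arm_command([
  [[0.005,0.0,-0.0015],0],
  [[0.01,0.0,-0.0015],0],
  [[0.015,0.0,-0.0015],0],
  [[0.02,0.0,-0.0015],0],
  [[0.025,0.0,-0.0015],0],
])

```text
t: 7.15
tcp_pos: [582.1, -193.3, 39.3]
tool_rot: [0.637, 0.771, 0.0, 0.001]
force: [1.7, -7.4, 4.5]
gripper_width: 50.3
finger_force: 3.3
```

Call:
arm_command([
  [[0.005,0.0,0.0],0],
  [[0.01,0.0,0.0],0],
  [[0.015,0.0,0.0],0],
  [[0.018,0.0,0.0],0],
  [[0.02,0.0,0.0],0],
])

```text
t: 7.65
tcp_pos: [578.3, -173.5, 39.3]
tool_rot: [0.637, 0.771, 0.0, 0.001]
force: [1.4, -6.7, 5.2]
gripper_width: 49.9
finger_force: 3.5
```

```bash
python3 - <<'E'
from h import *
im,c,m,w,s=packbox("w5.png"); print(w.round(2),s["force"].round(1))
E
```

```text
[-88.96  -1.34  39.32   0.  ] [ 1.4 -6.7  5.2]
```

View pics/w5.png

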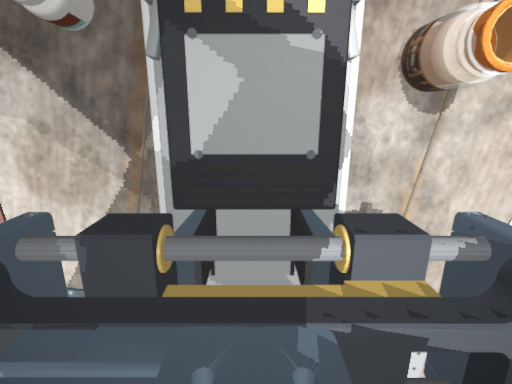

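The pack is square and centred between the flared cheeks, which are visible at (152,40) and (354,40). The nose is about 12 mm short of the edge, and nothing touches the jar.

Call:
arm_command([
  [[0.003,0.0,-0.001],0],
  [[0.007,0.0,-0.001],0],
  [[0.011,0.0,-0.001],0],
  [[0.015,0.0,-0.001],0],
  [[0.018,0.0,-0.001],0],
])

```text
t: 8.2
tcp_pos: [574.4, -155.4, 39.9]
tool_rot: [0.637, 0.771, 0.0, 0.001]
force: [1.9, -6.1, 4.4]
gripper_width: 50.3
finger_force: 2.9
```

Call:
arm_command([
  [[0.004,0.0,0.0],0],
  [[0.008,0.0,0.0],0],
  [[0.012,0.0,0.0],0],
  [[0.016,0.0,0.0],0],
  [[0.02,0.0,0.0],0],
])

```text
t: 8.7
tcp_pos: [570.7, -135.8, 39.9]
tool_rot: [0.637, 0.771, 0.0, 0.001]
force: [1.2, -5.6, 3.3]
gripper_width: 50.1
finger_force: 2.9
```

Call:
arm_command([
  [[0.003,0.0,0.0],0],
  [[0.006,0.0,0.0],0],
  [[0.009,0.0,0.0],0],
  [[0.012,0.0,0.0],0],
  [[0.015,0.0,0.0],0],
])

```text
t: 9.2
tcp_pos: [567.9, -121.1, 39.8]
tool_rot: [0.637, 0.771, 0.0, 0.001]
force: [0.7, -5.9, 4.0]
gripper_width: 50.0
finger_force: 3.0
```

```bash
python3 - <<'E'
from h import *
im,c,m,w,s=packbox("w6.png"); print(w.round(2),s["force"].round(1),s["t"])
E
```

```text
[-35.48  -0.91  39.84  -0.  ] [ 0.7 -5.9  4. ] 9.2
```

Call:
arm_command([
  [[0.002,0.0,-0.002],0],
  [[0.004,0.0,-0.002],0],
  [[0.006,0.0,-0.002],0],
  [[0.008,0.0,-0.002],0],
  [[0.01,0.0,-0.002],0],
])

```text
t: 9.75
tcp_pos: [565.5, -111.0, 41.4]
tool_rot: [0.637, 0.771, -0.0, -0.0]
force: [0.3, -3.5, 0.8]
gripper_width: 50.3
finger_force: 1.6
```

Call:
arm_command([
  [[0.002,0.0,0.0],0],
  [[0.004,0.0,0.0],0],
  [[0.006,0.0,0.0],0],
  [[0.008,0.0,0.0],0],
  [[0.01,0.0,0.0],0],
])

```text
t: 10.25
tcp_pos: [563.8, -101.3, 41.5]
tool_rot: [0.637, 0.771, 0.0, 0.0]
force: [1.1, -3.3, 1.5]
gripper_width: 50.5
finger_force: 2.0
```

Call:
arm_command([
  [[0.002,0.0,0.0],0],
  [[0.004,0.0,0.0],0],
  [[0.006,0.0,0.0],0],
  [[0.008,0.0,0.0],0],
  [[0.01,0.0,0.0],0],
])

```text
t: 10.75
tcp_pos: [561.9, -91.5, 41.5]
tool_rot: [0.637, 0.771, 0.0, 0.0]
force: [1.1, -4.8, 4.5]
gripper_width: 50.1
finger_force: 2.7
```

```bash
python3 - <<'E'
from h import *
im,c,m,w,s=packbox("w7.png"); print(w.round(2),s["force"].round(1),s["t"])
im,c=grab("scene","s7.png"); a=cv2.imread("pics/s7.png")[140:290,180:380]
b=cv2.imread("pics/w7.png")
cv2.imwrite("pics/m7.png",np.hstack([cv2.resize(a,(400,300),interpolation=2),cv2.resize(b,(400,300))]))
E
```

```text
[-5.31 -0.63 41.53 -0.  ] [ 1.1 -4.8  4.5] 10.75
```

View pics/m7.png

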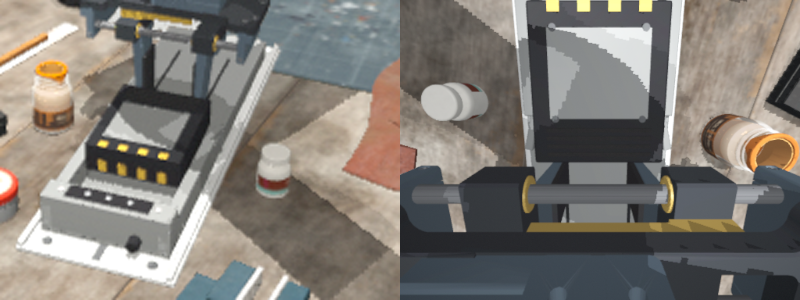

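```bash
python3 - <<'E'
from h import *
for fn,z in(("w5.png",39.3),("w6.png",39.8),("w7.png",41.5)):
    g=cv2.cvtColor(cv2.imread("pics/"+fn),cv2.COLOR_BGR2GRAY).astype(float)
    print(fn)
    for row in(25,60,100,150,185):
        l=g[row-1:row+2].mean(0); dk=np.where(l[150:360]<60)[0]+150; print(row,dk.min() if len(dk) else 0,dk.max() if len(dk) else 0,end="; ")
    print()
E
```

```text
w5.png
25 160 261; 60 162 338; 100 166 343; 150 170 339; 185 172 333; 
w6.png
25 160 243; 60 163 169; 100 166 329; 150 170 338; 185 173 335; 
w7.png
25 0 0; 60 165 186; 100 168 188; 150 171 337; 185 172 330;
```

The scene view shows the pack sliding between the cheeks. The narrowing in the wrist view shows the nose has tipped down into the pocket.

Call:
arm_command([
  [[0.0025,0.0,0.0],0],
  [[0.005,0.0,0.0],0],
  [[0.0075,0.0,0.001],0],
  [[0.01,0.0,0.001],0],
  [[0.0125,0.0,0.001],0],
])

```text
t: 11.35
tcp_pos: [559.3, -79.0, 40.3]
tool_rot: [0.637, 0.771, -0.0, -0.0]
force: [-0.1, -1.6, -1.3]
gripper_width: 50.3
finger_force: 0.9
```

Call:
arm_command([
  [[0.0025,0.0,0.0],0],
  [[0.005,0.0,0.0],0],
  [[0.007,0.0,0.001],0],
  [[0.009,0.0,0.001],0],
  [[0.011,0.0,0.001],0],
])

```text
t: 11.85
tcp_pos: [557.3, -68.3, 39.4]
tool_rot: [0.637, 0.771, -0.0, -0.0]
force: [0.1, -2.3, -1.0]
gripper_width: 50.4
finger_force: 0.9
```

```bash
python3 - <<'E'
from h import *
print(where().round(2),state()["force"].round(1))
E
```

```text
[18.31 -0.5  39.37 -0.  ] [ 0.1 -2.3 -1. ]
```

Next, the plate contact, in smaller steps.

Call:
arm_command([
  [[0.001,0.0,0.001],0],
  [[0.002,0.0,0.001],0],
  [[0.003,0.0,0.001],0],
  [[0.004,0.0,0.001],0],
  [[0.005,0.0,0.001],0],
])

```text
t: 12.35
tcp_pos: [556.3, -63.4, 38.3]
tool_rot: [0.637, 0.771, -0.0, -0.0]
force: [0.1, -2.8, -1.2]
gripper_width: 50.2
finger_force: 0.9
```

Call:
arm_command([
  [[0.001,0.0,0.0],0],
  [[0.002,0.0,0.0],0],
  [[0.003,0.0,0.0],0],
  [[0.004,0.0,0.0],0],
])

```text
t: 12.75
tcp_pos: [555.7, -59.5, 38.4]
tool_rot: [0.637, 0.771, -0.0, -0.0]
force: [0.6, -2.4, -0.8]
gripper_width: 49.8
finger_force: 1.0
```

```bash
python3 - <<'E'
from h import *
print(where().round(2),state()["force"].round(1))
E
```

```text
[27.26 -0.5  38.37 -0.  ] [ 0.6 -2.4 -0.8]
```

Call:
arm_command([
  [[0.001,0.0,0.0],0],
  [[0.002,0.0,0.0],0],
  [[0.003,0.0,0.0],0],
])

```text
t: 13.05
tcp_pos: [555.4, -57.1, 38.5]
tool_rot: [0.637, 0.771, -0.0, 0.0]
force: [0.3, -7.9, -0.7]
gripper_width: 49.7
finger_force: 3.8
```

Call:
arm_command([
  [[0.001,0.0,0.0],0],
  [[0.002,0.0,0.0],0],
])

```text
t: 13.25
tcp_pos: [555.1, -55.3, 38.6]
tool_rot: [0.637, 0.771, -0.0, 0.001]
force: [0.2, -10.6, -0.9]
gripper_width: 49.7
finger_force: 4.5
```

```bash
python3 - <<'E'
from h import *
im,c,m,w,s=packbox("w8.png"); print(w.round(2),s["force"].round(1),s["t"])
E
```

```text
[31.49 -0.78 38.56  0.  ] [  0.2 -10.6  -0.9] 13.25
```

View pics/w8.png

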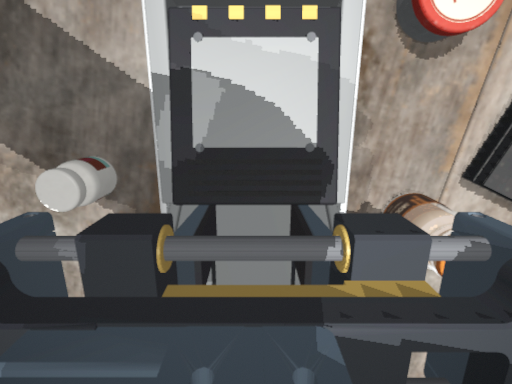

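The pack lies square between the cheeks with its nose on the contact plate. Spring contact was at TCP u≈29, so about 4.5 mm more is needed.

Call:
arm_command([
  [[0.001,0.0,0.0],0],
  [[0.002,0.0,0.0],0],
  [[0.003,0.0,0.0],0],
])

```text
t: 13.6
tcp_pos: [554.7, -52.6, 38.6]
tool_rot: [0.637, 0.771, -0.0, 0.001]
force: [-0.6, -11.4, -0.5]
gripper_width: 50.0
finger_force: 5.5
```

Call:
arm_command([
  [[0.001,0.0,0.0],0],
  [[0.0015,0.0,0.0],0],
  [[0.0015,0.0,0.0],0],
])

```text
t: 13.9
tcp_pos: [554.4, -51.2, 38.6]
tool_rot: [0.637, 0.771, -0.0, 0.001]
force: [0.4, -10.5, -0.9]
gripper_width: 50.3
finger_force: 5.5
```

```bash
python3 - <<'E'
from h import *
im,c,m,w,s=packbox("w9.png"); print(w.round(2),s["force"].round(1),s["t"],s["wrist_torque"].round(2))
E
```

```text
[35.68 -0.84 38.64  0.  ] [  0.4 -10.5  -0.9] 13.9 [-2.17 -0.21  0.08]
```

Call:
arm_command([
  [[0.001,0.0,0.0],0],
  [[0.001,0.0,0.001],0],
  [[0.001,0.0,0.003],0],
  [[0.001,0.0,0.005],0],
  [[0.001,0.0,0.005],0],
])

```text
t: 14.45
tcp_pos: [554.4, -50.7, 33.6]
tool_rot: [0.637, 0.771, -0.0, 0.001]
force: [0.3, -15.8, -0.4]
gripper_width: 50.0
finger_force: 7.6
```

```bash
python3 - <<'E'
from h import *
im,c,m,w,s=packbox("w10.png"); print(w.round(2),s["force"].round(1),s["t"],s["wrist_torque"].round(2))
for fn in ("w8.png","w9.png","w10.png"):
    im=cv2.imread("pics/"+fn); h=cv2.cvtColor(im,cv2.COLOR_BGR2HSV)
    y=((h[...,0]>20)&(h[...,0]<35)&(h[...,1]>120)&(h[...,2]>120)).astype(np.uint8); y[60:]=0;y[:,:180]=0;y[:,330:]=0
    n,l,st,ce=cv2.connectedComponentsWithStats(y); print(fn,ce[1:][st[1:,4]>40].round(1).tolist())
    g=cv2.cvtColor(im,cv2.COLOR_BGR2GRAY).astype(float); 
    print([int(np.argmax(np.abs(np.diff(g[185:225,x-2:x+3].mean(1))))+185) for x in(230,255,280)],[int(np.argmax(np.abs(np.diff(g[130:170,x-2:x+3].mean(1))))+130) for x in(210,255,300)])
E
```

```text
[36.16 -0.94 33.55  0.  ] [  0.3 -15.8  -0.4] 14.45 [-2.95 -0.29  0.16]
w8.png [[197.3, 17.3]]
[204, 204, 204] [147, 147, 147]
w9.png [[274.2, 11.9], [307.4, 11.5], [197.1, 17.2]]
[204, 204, 204] [147, 147, 147]
w10.png []
[206, 206, 206] [149, 149, 149]
```

```bash
python3 - <<'E'
from h import *
for fn in ("w8.png","w9.png","w10.png"):
    g=cv2.cvtColor(cv2.imread("pics/"+fn),cv2.COLOR_BGR2GRAY).astype(float)
    for row in(110,135,165,195):
        d=np.abs(np.diff(g[row-1:row+2].mean(0)))
        print(fn,row,[i for i in range(140,370) if d[i]>20 and d[i]==d[i-2:i+3].max()])
a=cv2.imread("pics/w10.png"); im,c=grab("scene","s10.png"); b=cv2.imread("pics/s10.png")[150:270,190:350]
cv2.imwrite("pics/m10.png",np.hstack([cv2.resize(b,(400,300),interpolation=2),cv2.resize(a,(400,300))]))
E
```

```text
w8.png 110 [150, 170, 191, 280, 317, 338, 352, 355]
w8.png 135 [153, 170, 192, 304, 316, 337, 353]
w8.png 165 [155, 163, 171, 333, 337, 347, 350]
w8.png 195 [158, 172, 324, 336, 344, 347]
w9.png 110 [150, 161, 169, 191, 275, 280, 317, 338, 352, 355]
w9.png 135 [153, 170, 191, 301, 316, 337, 353]
w9.png 165 [155, 171, 337, 347, 350]
w9.png 195 [158, 172, 336, 344, 347]
w10.png 110 [148, 161, 168, 190, 282, 318, 339, 358]
w10.png 135 [150, 169, 191, 303, 317, 338, 355]
w10.png 165 [153, 170, 337, 352]
w10.png 195 [155, 171, 336, 349]
```

View pics/m10.png

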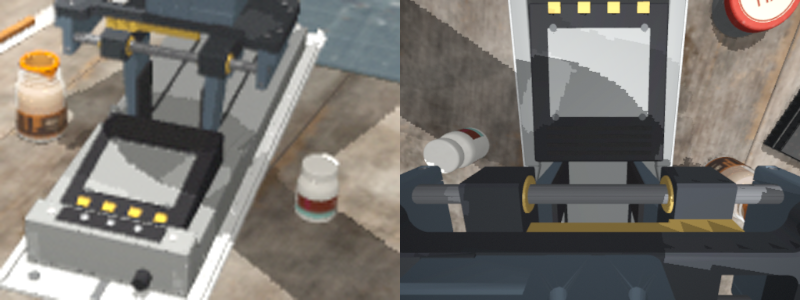

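The wrist view shows the pack's tail at row 161 of the half-size image. Its apparent width grew only 1 px while the camera dropped 5 mm, so the tail has followed the fingers about 4 mm below the deck edge. Next I back off, rise, and press from above.

Call:
arm_command([
  [[-0.003,0.0,0.0],0],
  [[-0.008,0.0,0.0],0],
  [[-0.008,0.0,-0.02],0],
  [[-0.008,0.0,-0.05],0],
  [[0.02,0.0,-0.05],0],
])

```text
t: 15.05
tcp_pos: [552.6, -31.6, 86.5]
tool_rot: [0.638, 0.77, 0.001, 0.002]
force: [0.8, 1.2, -1.1]
gripper_width: 50.3
finger_force: 0.0
```

Call:
arm_command([
  [[0.014,0.0,0.0],0],
  [[0.014,0.0,0.01],0],
  [[0.014,0.0,0.014],0],
])

```text
t: 15.35
tcp_pos: [546.7, -15.8, 68.0]
tool_rot: [0.637, 0.771, -0.0, -0.001]
force: [0.1, 0.0, -1.5]
gripper_width: 50.3
finger_force: 0.0
```

```bash
python3 - <<'E'
from h import *
im,c,m,w,s=packbox("w11.png"); print(w.round(2),s["force"].round(1),s["t"])
E
```

```text
[7.194e+01 7.000e-02 6.800e+01 0.000e+00] [ 0.1  0.  -1.5] 15.35
```

Call:
arm_command([
  [[0.0,0.0,0.002],0],
  [[0.0,0.0,0.004],0],
  [[0.0,0.0,0.006],0],
])

```text
t: 15.7
tcp_pos: [547.5, -16.3, 63.2]
tool_rot: [0.637, 0.771, -0.0, -0.0]
force: [0.1, 0.6, -0.0]
gripper_width: 50.2
finger_force: 0.0
```

Call:
arm_command([
  [[0.0,0.0,0.001],0],
  [[0.0,0.0,0.002],0],
  [[0.0,0.0,0.003],0],
])

```text
t: 16.0
tcp_pos: [547.4, -16.0, 60.4]
tool_rot: [0.637, 0.771, 0.0, 0.0]
force: [-0.1, 0.1, 0.2]
gripper_width: 50.2
finger_force: 0.0
```

Call:
arm_command([
  [[0.0,0.0,0.001],0],
  [[0.0,0.0,0.002],0],
])

```text
t: 16.2
tcp_pos: [547.4, -15.9, 58.4]
tool_rot: [0.637, 0.771, 0.0, 0.0]
force: [-0.0, -0.8, -0.3]
gripper_width: 50.4
finger_force: 0.0
```

Call:
arm_command([
  [[0.0,0.0,0.001],0],
  [[0.0,0.0,0.002],0],
])

```text
t: 16.4
tcp_pos: [547.5, -16.2, 56.6]
tool_rot: [0.637, 0.771, -0.0, 0.0]
force: [-1.3, -3.6, 8.5]
gripper_width: 50.1
finger_force: 3.9
```

Call:
arm_command([
  [[0.0,0.0,0.001],0],
  [[0.0,0.0,0.002],0],
])

```text
t: 16.6
tcp_pos: [547.7, -16.5, 54.7]
tool_rot: [0.637, 0.771, -0.0, 0.001]
force: [-1.0, -4.9, 7.3]
gripper_width: 50.3
finger_force: 3.5
```

Call:
arm_command([
  [[0.0,0.0,0.001],0],
  [[0.0,0.0,0.002],0],
])

```text
t: 16.8
tcp_pos: [547.8, -16.4, 52.8]
tool_rot: [0.637, 0.771, 0.0, 0.001]
force: [0.3, -4.3, 6.9]
gripper_width: 50.2
finger_force: 3.3
```

The tail is going down with about 7 N, so I keep pressing.

Call:
arm_command([
  [[0.0,0.0,0.001],0],
  [[0.0,0.0,0.002],0],
  [[0.0,0.0,0.003],0],
])

```text
t: 17.1
tcp_pos: [548.0, -16.5, 49.8]
tool_rot: [0.637, 0.771, 0.0, 0.001]
force: [-0.1, -5.0, 7.2]
gripper_width: 50.3
finger_force: 3.5
```

Call:
arm_command([
  [[0.0,0.0,0.001],0],
  [[0.0,0.0,0.002],0],
  [[0.0,0.0,0.003],0],
])

```text
t: 17.4
tcp_pos: [548.1, -16.5, 46.8]
tool_rot: [0.637, 0.771, 0.0, 0.001]
force: [0.8, -4.8, 6.4]
gripper_width: 50.4
finger_force: 3.1
```

Call:
arm_command([
  [[0.0,0.0,0.001],0],
  [[0.0,0.0,0.0015],0],
])

```text
t: 17.6
tcp_pos: [548.1, -16.5, 45.3]
tool_rot: [0.637, 0.771, 0.0, 0.001]
force: [0.8, -6.4, 7.4]
gripper_width: 50.5
finger_force: 3.2
```

Call:
arm_command([
  [[0.0,0.0,0.0005],0],
  [[0.0,0.0,0.001],0],
])

```text
t: 17.8
tcp_pos: [548.2, -16.6, 44.4]
tool_rot: [0.637, 0.771, 0.0, 0.001]
force: [-0.0, -6.7, 9.7]
gripper_width: 50.2
finger_force: 4.3
```

Call:
arm_command([
  [[0.0,0.0,0.0005],0],
  [[0.0,0.0,0.001],0],
])

```text
t: 18.0
tcp_pos: [548.2, -16.6, 44.2]
tool_rot: [0.637, 0.771, 0.0, 0.001]
force: [-6.1, -5.1, 36.0]
gripper_width: 50.3
finger_force: 17.9
```

```bash
python3 - <<'E'
from h import *
im,c,m,w,s=packbox("w12.png"); print(w.round(2),s["force"].round(1),s["t"])
E
```

```text
[70.83 -1.26 44.2   0.  ] [-6.1 -5.1 36. ] 18.0
```

It bottomed at z≈44.2, the expected seated height. I lift clear and check.

Call:
arm_command([
  [[0.0,0.0,-0.001],0],
  [[0.0,0.0,-0.004],0],
  [[0.0,0.0,-0.03],0],
  [[-0.04,0.0,-0.06],0],
  [[-0.08,0.0,-0.08],0],
])

```text
t: 18.55
tcp_pos: [562.8, -94.8, 124.7]
tool_rot: [0.636, 0.771, 0.0, 0.0]
force: [0.7, 0.2, -0.8]
gripper_width: 50.2
finger_force: 0.0
```

Call:
arm_command([
  [[-0.02,0.0,0.0],0],
  [[-0.02,0.0,0.0],0],
  [[-0.02,0.0,0.0],0],
])

```text
t: 18.85
tcp_pos: [565.7, -114.1, 122.6]
tool_rot: [0.638, 0.77, -0.0, -0.0]
force: [-0.4, 0.0, 0.2]
gripper_width: 50.1
finger_force: 0.0
```

```bash
python3 - <<'E'
from h import *
im,c,m,w,s=packbox("w13.png"); print(w.round(2),s["force"].round(1),s["t"])
im2,c2=grab("scene","s13.png"); a=cv2.imread("pics/w13.png"); b=cv2.imread("pics/s13.png")[150:270,190:350]
cv2.imwrite("pics/m13.png",np.hstack([cv2.resize(b,(400,300),interpolation=2),cv2.resize(a,(400,300))]))
h=cv2.cvtColor(a,cv2.COLOR_BGR2HSV)
y=((h[...,0]>18)&(h[...,0]<36)&(h[...,1]>110)&(h[...,2]>110)).astype(np.uint8); y[:,:150]=0;y[:,360:]=0;y[200:]=0
n,l,st,ce=cv2.connectedComponentsWithStats(y); e=ce[1:][st[1:,4]>25]; print(FF(c,e,44).round(1).tolist())
g=cv2.cvtColor(a,cv2.COLOR_BGR2GRAY).astype(float)
for row in range(25,200,25):
    d=np.abs(np.diff(g[row-1:row+2].mean(0))); p=[i+.5 for i in range(160,350) if d[i]>15 and d[i]==d[i-2:i+3].max()]
    print(row,[(i,FF(c,[[i,row]],44)[0,1].round(1)) for i in p])
E
```

```text
[-28.19  -0.14 122.62  -0.  ] [-0.4  0.   0.2] 18.85
[]
25 [(176.5, np.float64(63.8)), (181.5, np.float64(59.6)), (195.5, np.float64(47.9)), (212.5, np.float64(33.7)), (296.5, np.float64(-36.5)), (311.5, np.float64(-49.1)), (325.5, np.float64(-60.8)), (331.5, np.float64(-65.8))]
50 [(177.5, np.float64(64.3)), (182.5, np.float64(60.0)), (196.5, np.float64(48.0)), (212.5, np.float64(34.4)), (295.5, np.float64(-36.4)), (310.5, np.float64(-49.2)), (324.5, np.float64(-61.2)), (329.5, np.float64(-65.5))]
75 [(179.5, np.float64(63.9)), (184.5, np.float64(59.6)), (198.5, np.float64(47.4)), (229.5, np.float64(20.3)), (309.5, np.float64(-49.4)), (322.5, np.float64(-60.8)), (328.5, np.float64(-66.0))]
100 [(180.5, np.float64(64.5)), (185.5, np.float64(60.0)), (199.5, np.float64(47.5)), (307.5, np.float64(-48.7)), (321.5, np.float64(-61.2)), (326.5, np.float64(-65.7))]
125 [(182.5, np.float64(64.1)), (188.5, np.float64(58.7)), (199.5, np.float64(48.6)), (229.5, np.float64(21.3)), (269.5, np.float64(-15.2)), (309.5, np.float64(-51.6)), (318.5, np.float64(-59.8)), (325.5, np.float64(-66.2))]
150 [(183.5, np.float64(64.7)), (189.5, np.float64(59.1)), (261.5, np.float64(-8.1)), (317.5, np.float64(-60.3)), (323.5, np.float64(-65.9))]
175 [(185.5, np.float64(64.4)), (191.5, np.float64(58.6)), (222.5, np.float64(29.0)), (225.5, np.float64(26.2)), (245.5, np.float64(7.0)), (282.5, np.float64(-28.3)), (315.5, np.float64(-59.8)), (321.5, np.float64(-65.5))]
```

View pics/m13.png

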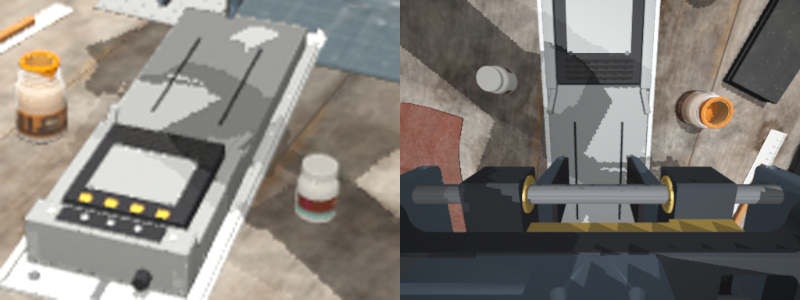

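The pack lies flat between the cheeks, its top 96–97 mm wide at z=44 on every row, and the bottle and jar are undisturbed. A light touch on the nose half will confirm that end is down too.

Call:
arm_command([
  [[0.045,0.0,0.0],0],
  [[0.09,0.0,0.0],0],
  [[0.135,0.0,0.02],0],
  [[0.155,0.0,0.05],0],
  [[0.155,0.0,0.065],0],
])

```text
t: 19.45
tcp_pos: [534.7, 41.8, 56.1]
tool_rot: [0.636, 0.772, -0.001, -0.001]
force: [-0.4, -0.6, -0.2]
gripper_width: 50.2
finger_force: 0.0
```

Call:
arm_command([
  [[0.0,0.0,0.003],0],
  [[0.0,0.0,0.006],0],
  [[0.0,0.0,0.008],0],
  [[0.0,0.0,0.009],0],
  [[0.0,0.0,0.01],0],
])

```text
t: 19.95
tcp_pos: [537.4, 37.8, 48.4]
tool_rot: [0.637, 0.771, 0.0, 0.0]
force: [-0.1, 0.1, 0.1]
gripper_width: 50.3
finger_force: 0.0
```

```bash
python3 - <<'E'
from h import *
print(where().round(2),state()["force"].round(1))
E
```

```text
[126.26  -0.86  48.36  -0.  ] [-0.1  0.1  0.1]
```

Call:
arm_command([
  [[0.0,0.0,0.001],0],
  [[0.0,0.0,0.002],0],
  [[0.0,0.0,0.003],0],
])

```text
t: 20.25
tcp_pos: [537.0, 38.0, 44.9]
tool_rot: [0.637, 0.771, 0.0, 0.0]
force: [0.4, 0.1, 0.0]
gripper_width: 50.0
finger_force: 0.0
```

Call:
arm_command([
  [[0.0,0.0,0.0005],0],
  [[0.0,0.0,0.001],0],
])

```text
t: 20.45
tcp_pos: [537.0, 38.1, 44.2]
tool_rot: [0.637, 0.771, 0.0, 0.0]
force: [-4.5, -0.8, 19.7]
gripper_width: 50.4
finger_force: 9.5
```

Nose is at z≈44.2 as well, so the pack is flat and home. Now I retreat and hand in.

Call:
arm_command([
  [[0.0,0.0,-0.002],0],
  [[0.0,0.0,-0.02],0],
  [[0.0,0.0,-0.06],0],
  [[-0.03,0.0,-0.09],0],
  [[-0.07,0.0,-0.11],0],
])

```text
t: 20.95
tcp_pos: [550.7, -30.3, 156.3]
tool_rot: [0.636, 0.772, 0.001, 0.001]
force: [1.0, -0.1, -0.2]
gripper_width: 50.1
finger_force: 0.0
```

Call:
arm_command([
  [[-0.04,0.0,0.0],0],
  [[-0.08,0.0,0.0],0],
  [[-0.08,0.0,0.0],0],
  [[-0.08,0.0,0.0],0],
])

```text
t: 21.35
tcp_pos: [565.1, -109.9, 153.7]
tool_rot: [0.638, 0.77, -0.0, -0.0]
force: [-0.8, 1.1, 0.4]
gripper_width: 49.8
finger_force: 0.0
```

```bash
python3 - <<'E'
from h import *
im,c,m,w,s=packbox("w14.png"); print(w.round(2),s["force"].round(1),s["t"])
g=cv2.cvtColor(im,cv2.COLOR_RGB2GRAY).astype(float)
for row in range(15,150,20):
    d=np.abs(np.diff(g[row-1:row+2].mean(0))); print(row,[FF(c,[[i+.5,row]],44)[0,1].round(1) for i in range(170,340) if d[i]>15 and d[i]==d[i-2:i+3].max()])
print(sign_off())
E
```

```text
[-23.99  -0.24 153.75  -0.  ] [-0.8  1.1  0.4] 21.35
15 [np.float64(65.2), np.float64(59.7), np.float64(47.5), np.float64(33.6), np.float64(-36.3), np.float64(-49.4), np.float64(-61.5), np.float64(-67.1)]
35 [np.float64(64.5), np.float64(59.7), np.float64(47.4), np.float64(34.1), np.float64(-36.9), np.float64(-49.2), np.float64(-61.5), np.float64(-67.2)]
55 [np.float64(64.6), np.float64(59.8), np.float64(48.3), np.float64(33.8), np.float64(-36.5), np.float64(-49.1), np.float64(-61.6), np.float64(-67.4)]
75 [np.float64(64.8), np.float64(59.9), np.float64(47.2), np.float64(39.3), np.float64(34.4), np.float64(-37.1), np.float64(-48.9), np.float64(-61.7), np.float64(-66.6)]
95 [np.float64(65.0), np.float64(60.0), np.float64(47.0), np.float64(20.1), np.float64(-48.7), np.float64(-61.7), np.float64(-66.7)]
115 [np.float64(65.2), np.float64(60.1), np.float64(47.9), np.float64(17.4), np.float64(-2.9), np.float64(-13.0), np.float64(-24.2), np.float64(-34.4), np.float64(-43.5), np.float64(-49.6), np.float64(-61.8), np.float64(-66.9)]
135 [np.float64(65.4), np.float64(60.2), np.float64(50.9), np.float64(5.4), np.float64(-52.5), np.float64(-60.8), np.float64(-67.0), np.float64(-84.6)]
the job is handed in; nothing more can be done
None
```

The pack is on charge: it lies flat and fully home (tail and nose both stopped at z ≈ 44.2 mm), the bottle, jar and putty pot were never touched, the highest force read was 36 N, in the final tail press, and the job was handed in at 21.4 s.

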